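Clamp the green mould to the ratchet's set torque

TASK

Lay the green rubber mould flat on the clamp's bed, squarely between the two low end lips, swing the blue arm over it until it meets its stop, then tighten the black knob clockwise until its ratchet clearly slips (by at least 30 degrees), so that the mould is held tight. Let go, and leave the pink and white moulds where they are.

Things in the scene. Friction and masses are not known exactly. Their poses are not given: they have to be found in the camera images.
- clamp_base: Fixed aluminium clamp base. Origin: bed centre at table height. Bed: plate 142 (x) by 66 (y) by 12 mm thick; the mould lies with its long side along x, between two dark lips 5 mm high, 8 thick, 60 long (along y), centred at x = +-52 mm (96 mm apart inside); no lips along y. A 64 mm wide, 12 mm thick plate leads to y = -145 mm and bears the arm's upright hinge post at x = 0, y = -110 mm
- bed_center (a point): Centre of the bed's upper face, 12 mm above the table; its x and y axes are those of the base
- clamp_arm (a joint): Angle of the blue swing arm about its post, rad. 0 = closed against its stop, knob and foot over the bed centre, arm along base +y. Grows counter-clockwise seen from above, to 1.75; at 1.57 the arm points along base -x, clear of the bed. Starts at 1.1 to 1.6. Stays where left; about 1.5 N at the knob moves it
- push_point (a point): Middle of the blue arm bar, 85 mm from the post's axis, 62 mm above the table. The bar is 24 mm wide, spans 54 to 70 mm above the table, 110 mm from post axis to knob axis, round end of 17 mm radius. Site y points from post to knob; +x is the side that leads as the arm closes, so push on the -x side
- knob_grip (a point): On the knob's axis, 101 mm above the table, 110 mm from the post's axis; moves with the arm. The knob is a black upright ribbed cylinder 38 mm in diameter, from 81 to 113 mm above the table, white line on top; grasp from above at any yaw. Under it, from 71 to 79 mm, a steel collar 39 mm in diameter with a red mark turns with the screw
- clamp_screw (a joint): Turn of the screw (steel collar) in the arm, rad; grows clockwise seen from above. Starts at 0.8 to 1.8, limits 0 and 4.6. Each rad lowers the foot 3.2 mm; at 0 the foot is 33 mm above the bed, so it meets the 24 mm green mould at about 2.8 and is tight at about 3.05. It drags with 0.15 N m and does not back off by itself
- clamp_knob (a joint): Slip of the knob past the screw, rad: starts at 0, stays 0 while the knob drives the screw, and grows when the knob is turned clockwise against more than its set 0.30 N m, that is once the foot bears hard on the mould: the knob goes on turning while the collar stands still
- clamp_foot: Round pressure foot, 26 mm in diameter with a rubber face, under the arm on the knob's axis. Origin on that axis, at table height while the screw is at 0
- mould_green: Loose green rubber mould, a block 58 mm (x) by 82 mm (y) by 24 mm high, 0.14 kg. Origin: centre of its underside. Grasp across its 58 mm width. It may go on the bed either way round
- mould_pink: Loose pink rubber mould, 50 x 76 x 22 mm, a bystander. Origin: centre of its underside
- mould_white: Loose white rubber mould, 56 x 82 x 28 mm, a bystander. Origin: centre of its underside
Mind the look-alikes: they are no part of the job. Leave any yellow look-alike of the mould_green alone.

How it is judged:
On the way, in this order (a step that is already met when the one before it is completed fails the run):
1. the green mould lies flat and square on the bed between the lips, let go (horizontal distance between mould_green and bed_center below 0.012 m and angle between the y axis of mould_green and the x axis of clamp_base, either way round below 0.14 rad and z of mould_green in the frame of bed_center below 0.003 m and angle between mould_green's own z axis and vertical below 0.06 rad and contact force between the fingers and mould_green below 0.2 N), for 0.2 s.
2. the arm is closed over the mould (value of joint clamp_arm below 0.06 rad), for 0.1 s.
3. the knob's ratchet has slipped with the foot bearing on the mould (value of joint clamp_knob above 0.4 rad and contact force between clamp_foot and mould_green above 20 N), for 0.1 s.
At the end, for the whole second after the job is handed in: The green mould lies flat on the bed, its centre within 12 mm of the bed's centre and its long side within 8 degrees of the bed's length; the arm is within 0.06 rad of its stop; the knob has slipped at least 0.4 rad past the screw, and the foot still presses on the mould with more than 20 N (all of step 3 and horizontal distance between mould_green and bed_center below 0.012 m and angle between the y axis of mould_green and the x axis of clamp_base, either way round below 0.14 rad and z of mould_green in the frame of bed_center below 0.003 m and angle between mould_green's own z axis and vertical below 0.06 rad and value of joint clamp_arm below 0.06 rad); the robot touches nothing.
It fails at once if the pink or the white mould is moved by more than 3 cm (distance of any of mould_pink, mould_white from where it was at the start of the episode above 0.03 m).
It also fails if it takes over 72 s, if anything falls off the work surface, if the arm or the gripper's body presses on something with over 40 N, if the wrist force passes 120 N, or if a joint passes its speed limit or range.

ROBOT

A 7-joint arm with a two-finger parallel gripper is mounted at the origin on a cart in front of the work surface, level with it; the furniture and walls round the work are solid. World frame = base frame: x ahead of the robot, y to its left, z up, the work surface at z = 0. Lengths are in m, angles in rad, forces in N, time in s.
With the tool pointing down it reaches from about 0.425 to 0.925 m from the base axis. Payload 6.8 kg.
Tool frame: the origin (TCP) lies between the finger pads; the fingertips stand 22 mm ahead of it and the grasp point (between the pads) lies 3 mm ahead of it; z points along the fingers, y is the line along which they close (so a half turn about z gives the same grasp; the last joint's range is limited). The gripper opens to 85 mm and grips with 20 to 120 N. Pads are 22 mm wide; open, the fingers measure 114 mm over their backs; the gripper's body (76 mm by 85 mm) begins 54 mm behind the grasp point. The pads swing forward as they close: fully open they stand 13 mm farther back than shut.
Start: joints at [-1.444, 0.477, 0.022, 1.555, -0.011, 1.109, -0.083], TCP at [0.157, 0.656, 0.253] pointing down, gripper open.
Joint ranges: [-2.96, 2.96], [-0.34, 2.1], [-1.41, 1.46], [0.24, 2.44], [-1.37, 4.51], [0.17, 1.92], [-2.96, 2.96]. Speed limits (rad/s): [2.39, 2.39, 3.14, 3.14, 3.14, 3.14, 3.14].

INTERFACE

Orientations are given as a unit quaternion [w, x, y, z].
In Python, from station import bot gives the robot as it stands.
- The arm moves only by the tool servo_tool, never from a script. Its argument "motion" is a list that holds one entry, the list of rows, each a list of 5 numbers: the opening, from 0 (shut) to 1 (fully open), then the shift along the world's x, y, z each as a share of 0.04 m, from -1 to 1, then the turn about the world's z as a share of 0.12 rad, from -1 to 1. A call has 1 to 20 rows; each row shifts and turns the commanded pose from where the row before left it; what a row does not reach is not made up. A row lasts 1/10 s, in which the tool goes at most 50 mm and 8.59 degrees, less where a joint would pass 70% of its speed; a pose out of reach is approached as far as the arm can. A call with a number of a shift or a turn outside -1 to 1 is refused whole. A call with a gripper value outside its range is refused whole. The fingers move at their own pace and stop on an object; "newtons" is the grip in N (left out, the last holds). Time passes only in rows, so rows that do not move let the fingers close. It gives the time, the measured TCP pose, the force, the opening and the grip force at its end, in the units of the state.
- bot.get_obs(): the state, without advancing time (a new reading comes with each control period).
- bot.read_camera(name): name is "scene" or "top" or "wrist"; returns (picture, depth): 420x560x3 uint8, red, green, blue; 420x560 float32, m along the optical axis (not along the pixel's ray), 0 where there is no reading.
- bot.get_calibration(name): a dict with "fovy" (degrees; the focal length in pixels is half the picture's height over the tangent of half this angle, whatever the lens; pixels are square), "cx", "cy" (the principal point, pixels), "k1" (the pictures are not rectified: a ray, as slopes to the right and down, at radius r is drawn at 1 + k1 r^2 times it, then the intrinsics apply), "view" (4x4, takes a point from world to camera coordinates). Camera axes: x right, y down, z forward; pixel columns grow to the right and rows downward; lengths in m; the calibration is good to about 2 mm. A picture is of the moment at which its call begins: read the wrist's pose just before it. get_calibration takes no time and is no camera call; for the wrist camera it gives the pose at the moment of the call.
- bot.hand_in(): hands the job in; it is judged then, once.
The state is a dict: "t": time; "q": joint angles; "joint_vel": joint speeds; "joint_torque": joint torques, N m; "eef_pos": TCP position; "tool_rot": TCP orientation; "contact_force": force on the tool from outside, world axes, zero at the start; "torque": the same for the moment, N m; "gripper_width": opening from 0.0 (shut) to 1.0 (fully open); "grasp_force": force on a finger pad.
Only numpy, scipy, OpenCV 4.12 (cv2) and the standard library are available. Lean on these libraries where they do the work, as an engineer would, in place of code of your own. Each camera call takes 0.05 s, during which the arm holds its last target. There are 200 camera calls.

## Working session

There is one attempt and no reset: what is moved stays moved. The work goes in short steps, Python scripts to look and compute and a tool call to move; the robot and the scene stay as the last step left them, time stands still between calls to the robot, and variables do not carry over. Pictures are saved under pics/ and viewed, at most 10 in all, crops included, and the job is handed in when it is done.

Besides the shell and the picture viewer there is one more tool, called as name(argument=value, ...), one argument or row to a line, values as JSON. servo_tool: Moves the arm, as the interface text tells. Shift numbers are shares of 0.04 m and turn numbers shares of 0.12 rad, none past 1 either way. Its arguments: {"type":"object","properties":{"motion":{"type":"array"},"newtons":{"type":"number"}},"required":["motion"]}

```bash
mkdir -p pics; cat > h.py <<'E'
import numpy as np, cv2
from station import bot
def K(c,shape=(420,560)):
    f=shape[0]/2/np.tan(np.radians(c["fovy"])/2)
    return np.array([[f,0,c["cx"]],[0,f,c["cy"]],[0,0,1.]])
def rays(c,uv):
    uv=np.asarray(uv,float).reshape(-1,1,2)
    p=cv2.undistortPoints(uv,K(c),np.array([c["k1"],0,0,0,0]))  # see note: model is forward radial
    d=np.c_[p[:,0],np.ones(len(uv))]
    V=np.array(c["view"]);R=V[:3,:3];t=V[:3,3]
    return -R.T@t, d@R
def plane(c,uv,z):
    o,d=rays(c,uv); return o+d*((z-o[2])/d[:,2])[:,None]
def world(c,uv,depth):
    o,d=rays(c,uv); return o+d*np.asarray(depth)[:,None]
def save(im,n): cv2.imwrite("pics/"+n,cv2.cvtColor(im,cv2.COLOR_RGB2BGR))
E
python3 - <<'E'
from h import *
for n in("top","scene"):
    im,d=bot.read_camera(n); save(im,n+"1.png"); c=bot.get_calibration(n); np.savez(n+"1.npz",im=im,d=d)
    print(n,c["fovy"],c["cx"],c["cy"],c["k1"],np.round(c["view"],3).tolist())
print(bot.get_obs())
E
```

```text
top 46.18172851415969 278.7221085127327 208.94138528849166 -0.019826588411079264 [[0.02, -1.0, 0.008, -0.128], [-0.989, -0.021, -0.147, 0.589], [0.147, -0.005, -0.989, 1.078], [0.0, 0.0, 0.0, 1.0]]
scene 51.18995118602931 274.8099713600379 211.24550689396162 -0.11311197144702895 [[0.085, 0.996, 0.009, 0.087], [0.881, -0.071, -0.468, -0.473], [-0.465, 0.047, -0.884, 1.409], [0.0, 0.0, 0.0, 1.0]]
{'t': 0.1, 'q': array([-1.44407768,  0.47772024,  0.02233734,  1.55633749, -0.01148398,
        1.10928247, -0.08312161]), 'joint_vel': array([-0.00086634, -0.00113562,  0.0010631 , -0.00179321, -0.00157908,
       -0.00027865, -0.00081051]), 'joint_torque': array([ 4.53908040e-03, -5.97761965e+01,  1.61380850e+00, -2.81954491e+01,
        1.28335730e-02,  5.00625363e-03, -1.31546358e-06]), 'eef_pos': array([0.15694518, 0.65600118, 0.25242729]), 'tool_rot': array([-3.03174900e-05,  1.17134541e-01,  9.93115725e-01, -8.09116978e-04]), 'contact_force': array([-0.36839155, -0.31822063, -0.24643443]), 'torque': array([-0.02728743,  0.01629246,  0.07322557]), 'grasp_force': 0.0, 'gripper_width': 1.000838662831923}
```

View pics/top1.png

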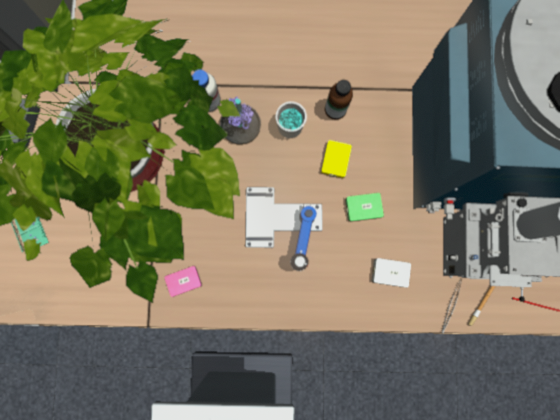

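View pics/scene1.png

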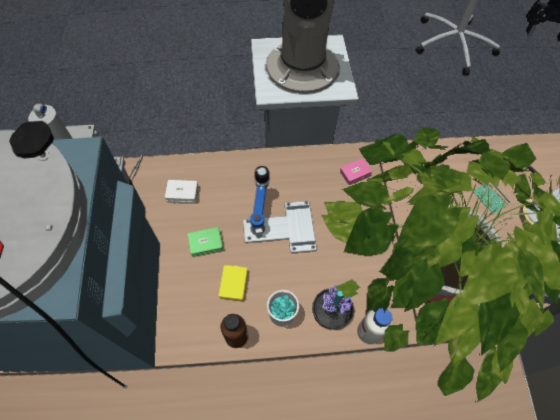

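The top view shows the bed at about (260,217), with the post at (309,213) and the knob at (300,262). The green mould is at (365,207), pink at (183,281), white at (392,272) and the yellow look-alike at (337,159). In the scene view, the green mould is at (205,242), the bed at (300,227) and the knob at (262,175), with the base in line with the world axes.

```bash
cat > m.py <<'E'
from h import *
def big(mask,win):
    m=np.zeros_like(mask,np.uint8); u0,u1,v0,v1=win; m[v0:v1,u0:u1]=mask[v0:v1,u0:u1]
    cs,_=cv2.findContours(m,cv2.RETR_EXTERNAL,cv2.CHAIN_APPROX_NONE)
    return max(cs,key=cv2.contourArea)
def rect(c,cnt,z):
    P=plane(c,cnt.reshape(-1,2),z)[:,:2]
    (x,y),(w,h),a=cv2.minAreaRect((P*1000).astype(np.float32))
    if w<h: w,h,a=h,w,a+90
    return "c=(%.1f,%.1f) %.1fx%.1f long-axis yaw %.1f"%(x,y,w,h,(a+90)%180-90)
E
python3 - <<'E'
from m import *
W={"top":dict(g=(330,400,180,235),w=(365,420,255,295),p=(160,205,260,300),bed=(240,280,180,255),knob=(285,318,245,275),blue=(285,325,195,270)),
"scene":dict(g=(180,235,220,265),w=(155,205,170,210),p=(335,375,155,190),bed=(280,325,195,260),knob=(250,275,160,190),blue=(240,280,165,240))}
for n in W:
    f=np.load(n+"1.npz"); im=f["im"];D=f["d"];c=bot.get_calibration(n)
    H=cv2.cvtColor(im,cv2.COLOR_RGB2HSV);h,s,v=H[...,0],H[...,1],H[...,2]
    w=W[n]
    print(n,"green",rect(c,big((h>45)&(h<80)&(s>110),w["g"]),.024))
    print("white",rect(c,big((s<40)&(v>150),w["w"]),.028))
    print("pink",rect(c,big((h>150)&(s>80),w["p"]),.022))
    print("bed",rect(c,big((s<60),w["bed"]),.012))
    b=big((h>100)&(h<130)&(s>100),w["blue"]);print("blue",rect(c,b,.070))
    k=big((v<80),w["knob"]);(x,y),r=cv2.minEnclosingCircle(k);print("knob px",x,y,r,plane(c,[(x,y)],.113).round(4))
    # depth check: green centre
    for u0,v0 in ([(365,200),(309,213),(260,217),(300,262)] if n=="top" else [(205,250),(258,225),(300,227),(262,175)]):
        print((u0,v0),world(c,[(u0,v0)],[D[v0,u0]]).round(3))
f=np.load("top1.npz")
cv2.imwrite("pics/crop.png",cv2.resize(f["im"][170:300,230:430,::-1],None,fx=4,fy=4,interpolation=cv2.INTER_CUBIC))
E
```

```text
top green c=(579.1,-287.2) 29.5x13.4 long-axis yaw 52.6
white c=(453.9,-377.1) 80.2x57.2 long-axis yaw 82.6
pink c=(425.5,99.0) 74.9x50.3 long-axis yaw -68.7
bed c=(578.5,-77.7) 143.8x79.6 long-axis yaw 1.2
blue c=(542.7,-177.4) 107.3x32.0 long-axis yaw -6.5
knob px 301.0 268.0 9.999999747378752e-05 [[ 0.4572 -0.1652  0.113 ]]
(365, 200) [[ 0.621 -0.317  0.021]]
(309, 213) [[ 0.579 -0.183  0.076]]
(260, 217) [[ 0.576 -0.073  0.016]]
(300, 262) [[ 0.47  -0.163  0.113]]Traceback (most recent call last):
  File "<stdin>", line 8, in <module>
  File "m.py", line 5, in big
    return max(cs,key=cv2.contourArea)
ValueError: max() iterable argument is empty
```

```bash
python3 - <<'E'
from m import *
ft=np.load("top1.npz");fs=np.load("scene1.npz")
for f,px in ((ft,(358,207)),(fs,(205,250))):
    H=cv2.cvtColor(f["im"],cv2.COLOR_RGB2HSV); print(H[px[1],px[0]],f["im"][px[1],px[0]])
c=bot.get_calibration("top");im=ft["im"].astype(int)
for n,f,w in(("top",ft,(330,400,180,235)),("scene",fs,(180,235,220,265))):
    c=bot.get_calibration(n);im=f["im"].astype(int)
    print(n,rect(c,big((im[...,1]-np.maximum(im[...,0],im[...,2])>40),w),.024))
cv2.imwrite("pics/crop.png",cv2.resize(ft["im"][175:290,230:400,::-1],None,fx=4,fy=4,interpolation=cv2.INTER_CUBIC))
E
```

```text
[ 62 106 230] [134 230 140]
[ 61 100 184] [112 184 115]
top c=(604.7,-315.4) 81.1x58.1 long-axis yaw -81.7
scene c=(609.3,-314.4) 78.8x63.9 long-axis yaw -81.4
```

View pics/crop.png

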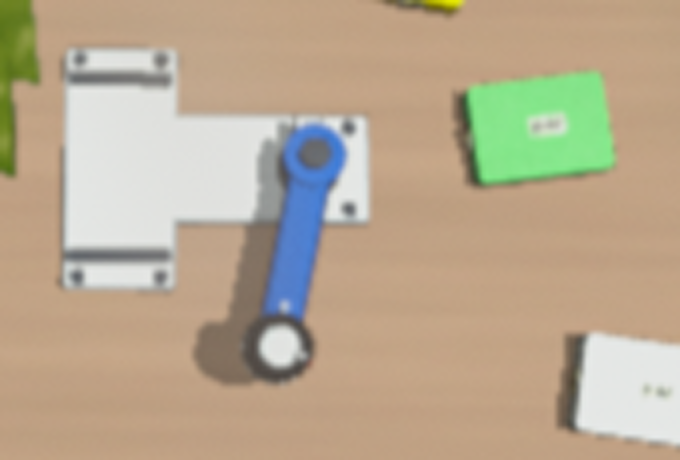

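The crop shows the bed corners at about (65,49), (176,49), (174,289) and (64,289), the post axis at (315,153), the knob's top centre at (279,346), and the green mould at (540,128).

```bash
python3 - <<'E'
from m import *
c=bot.get_calibration("top")
F=lambda p:[((u+.5)/4-.5+230,(v+.5)/4-.5+175) for u,v in p]
B=plane(c,F([(65,49),(176,49),(174,289),(64,289)]),.012);print(B.round(4),B.mean(0).round(4))
print("lead corners",plane(c,F([(369,117),(369,222)]),.012).round(4))
print("lips",plane(c,F([(118,78),(118,255)]),.017).round(4))
print("knob",plane(c,F([(279,346)]),.113).round(4)); 
for z in(.07,.08): print("post",z,plane(c,F([(315,153)]),z).round(4))
D=np.load("top1.npz")["d"]
for u,v in((309,213),(300,262),(305,238),(365,200)):print((u,v),world(c,[(u,v)],[D[v,u]]).round(3))
E
```

```text
[[ 0.6475 -0.038   0.012 ]
 [ 0.6489 -0.1034  0.012 ]
 [ 0.5075 -0.1053  0.012 ]
 [ 0.5062 -0.0416  0.012 ]] [ 0.5775 -0.0721  0.012 ]
lead corners [[ 0.6107 -0.2176  0.012 ]
 [ 0.5488 -0.218   0.012 ]]
lips [[ 0.6299 -0.0699  0.017 ]
 [ 0.5261 -0.0725  0.017 ]]
knob [[ 0.4715 -0.1616  0.113 ]]
post 0.07 [[ 0.5805 -0.1822  0.07  ]]
post 0.08 [[ 0.5791 -0.1816  0.08  ]]
(309, 213) [[ 0.579 -0.183  0.076]]
(300, 262) [[ 0.47  -0.163  0.113]]
(305, 238) [[ 0.524 -0.175  0.07 ]]
(365, 200) [[ 0.621 -0.317  0.021]]
```

servo_tool(
  motion=[
    [[1,0,-1,0,0.6],[1,0,-1,0,1],[1,0,-1,0,1],[1,0.5,-1,0,1],[1,0.5,-1,0,1],[1,0.5,-1,0,1],[1,1,-1,0,1],[1,1,-1,0,1],[1,1,-1,0,1],[1,1,-1,0,1],[1,1,-1,0,0],[1,1,-1,0,0]],
  ],
)

```text
t: 1.3
eef_pos: [0.4228, 0.2107, 0.2533]
tool_rot: [0.0, -0.431, 0.902, 0.0]
contact_force: [0.3, 0.9, 0.1]
gripper_width: 1.001
grasp_force: 0.0
```

servo_tool(
  motion=[
    [[1,0.05,-0.7,0,-1],[1,0.05,-0.8,0,-1],[1,0.05,-0.8,0,-1],[1,0.1,-0.8,0,-1],[1,0.2,-0.8,0,-1],[1,0.3,-0.8,0,-1],[1,0.4,-0.8,0,-1],[1,0.4,-0.8,0,-1],[1,0.4,-0.8,0,-1],[1,0.4,-0.8,0,-1],[1,0.4,-0.8,0,-1],[1,0.4,-0.8,0,-1],[1,0.4,-0.8,0,-1],[1,0.3,-0.8,0,-1],[1,0.2,-0.8,0,-1],[1,0,0,0,-1],[1,0,0,0,-1],[1,0,0,0,-1],[1,0,0,0,-1],[1,0,0,0,0]],
  ],
)

```text
t: 3.3
eef_pos: [0.5838, -0.2632, 0.2527]
tool_rot: [-0.0, 0.64, 0.768, -0.0]
contact_force: [0.4, -0.2, -0.4]
gripper_width: 1.002
grasp_force: 0.0
```

```bash
cat > w.py <<'E'
from m import *
def yaw(o):
    w,x,y,z=o["tool_rot"]; return np.degrees(2*np.arctan2(y,x))-90
def wgreen(z):
    o=bot.get_obs();c=bot.get_calibration("wrist"); im,d=bot.read_camera("wrist"); i=im.astype(int)
    print(o["t"],o["eef_pos"].round(4),"yaw",(yaw(o)+180)%360-180,"q",o["q"].round(2),"F",o["contact_force"].round(1))
    print("green",rect(c,big(i[...,1]-np.maximum(i[...,0],i[...,2])>40,(0,560,0,420)),z)); return im,d,c
E
python3 -c "
from w import *
im,d,c=wgreen(.024); save(im,'w1.png')"
```

```text
3.3 [ 0.5838 -0.2632  0.2527] yaw 10.373640996149902 q [-0.23  0.53  0.81  1.68 -0.42  1.11  0.87] F [ 0.4 -0.2 -0.4]
green c=(603.0,-316.2) 83.2x57.2 long-axis yaw -81.9
```

View pics/w1.png

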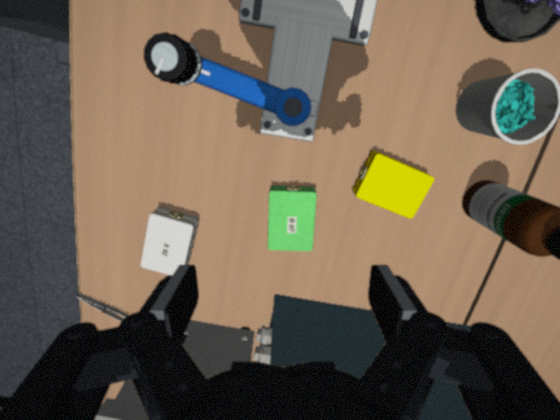

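The wrist view shows the green mould at (291,218), white at (168,240) and yellow at (395,185). The clamp is above, and the machine is at the bottom between the fingers.

```bash
python3 - <<'E'
from h import *
c=bot.get_calibration("top");D=np.load("top1.npz")["d"]
v,u=np.mgrid[100:300:2,280:480:2];u=u.ravel();v=v.ravel();d=D[v,u];k=d>0
P=world(c,np.c_[u,v][k],d[k])
for lo,hi in((.05,.12),(.12,.25),(.25,.6)):
    q=P[(P[:,2]>lo)&(P[:,2]<hi)&(P[:,1]<-.3)&(P[:,0]<.72)&(P[:,0]>.4)]
    if len(q): print(lo,hi,len(q),"ymax",np.sort(q[:,1])[-5:].round(3),"x",q[:,0].min().round(2))
E
```

```text
0.05 0.12 359 ymax [-0.429 -0.429 -0.429 -0.428 -0.428] x 0.45
0.12 0.25 690 ymax [-0.429 -0.429 -0.428 -0.426 -0.421] x 0.44
0.25 0.6 822 ymax [-0.401 -0.401 -0.401 -0.401 -0.401] x 0.6
```

servo_tool(
  motion=[
    [[1,0.25,-0.65,0,-0.32],[1,0.25,-0.67,0,0],[1,0,0,-1,0],[1,0,0,-1,0],[1,0,0,-1,0],[1,0,0,0,0],[1,0,0,0,0]],
  ],
  newtons=40,
)

```text
t: 4.05
eef_pos: [0.6038, -0.3165, 0.1337]
tool_rot: [-0.0, 0.654, 0.756, -0.0]
contact_force: [0.6, 0.1, 0.2]
gripper_width: 1.003
grasp_force: 0.0
```

```bash
python3 -c "
from w import *
im,d,c=wgreen(.024)"
```

```text
4.05 [ 0.6038 -0.3165  0.1337] yaw 8.307992305069376 q [-0.07  0.72  0.71  1.67 -0.55  0.96  0.98] F [0.6 0.1 0.2]
green c=(603.1,-317.5) 80.0x57.2 long-axis yaw -81.6
```

servo_tool(
  motion=[
    [[1,0,-0.02,-0.9,0],[1,0,0,-0.9,0],[1,0,0,-0.5,0],[1,0,0,-0.44,0],[1,0,0,0,0],[0.5,0,0,0,0],[0.5,0,0,0,0],[0.5,0,0,0,0],[0.5,0,0,0,0],[0.5,0,0,0,0],[0.5,0,0,0,0]],
  ],
  newtons=40,
)

```text
t: 5.2
eef_pos: [0.605, -0.318, 0.0257]
tool_rot: [0.001, 0.655, 0.756, 0.0]
contact_force: [-0.8, 0.2, 7.1]
gripper_width: 0.674
grasp_force: 44.5
```

servo_tool(
  motion=[
    [[0.5,0,0,0.4,0],[0.5,0,0,1,0],[0.5,0,0,1,0],[0.5,0,0,1,0],[0.5,0,0,1,0.5],[0.5,-0.08,0.5,0,1],[0.5,-0.1,0.7,0,1],[0.5,-0.1,0.7,0,1],[0.5,-0.1,0.7,0,1],[0.5,-0.1,0.7,0,1],[0.5,-0.1,0.7,0,1],[0.5,-0.1,0.7,0,1],[0.5,0,0.7,0,1],[0.5,0,0.5,0,1],[0.5,0,0.25,0,1],[0.5,0,0,0,1],[0.5,0,0,0,0.56],[0.5,0,0,0,0],[0.5,0,0,0,0]],
  ],
)

```text
t: 7.1
eef_pos: [0.5765, -0.0715, 0.2003]
tool_rot: [0.0, -0.009, 1.0, -0.0]
contact_force: [0.0, -0.0, -1.6]
gripper_width: 0.675
grasp_force: 43.6
```

```bash
python3 -c "
from w import *
z=bot.get_obs()['eef_pos'][2]
im,d,c=wgreen(z-.001); save(im,'w2.png'); print(rect(c,big(im.astype(int)[...,1]-im.astype(int)[...,0]>40,(0,560,0,420)),z-.003))"
```

```text
7.1 [ 0.5765 -0.0715  0.2003] yaw 90.98979615598358 q [-0.31  0.4   0.42  1.86 -0.2   0.92  1.79] F [ 0.  -0.  -1.6]
green c=(571.8,-72.9) 85.7x57.4 long-axis yaw 1.0
c=(575.8,-72.8) 92.5x58.4 long-axis yaw 1.0
```

View pics/w2.png

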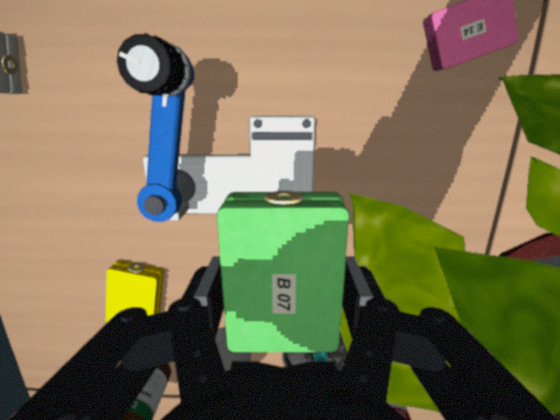

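The wrist view shows the mould held level in the fingers, with its top-face corners at about (219,210), (348,208), (338,352) and (228,352). The bed lies below, with its near lip at (282,135).

```bash
python3 -c "
from w import *
c=bot.get_calibration('wrist');z=bot.get_obs()['eef_pos'][2]
P=plane(c,[(219,210),(348,208),(338,352),(228,352)],z-.002);print(P.round(4),P.mean(0).round(4))
print(plane(c,[(250,135),(313,136)],.017).round(4), plane(c,[(250,118),(315,116)],.012).round(4))
"
```

```text
[[ 0.5374 -0.1008  0.1982]
 [ 0.5355 -0.045   0.1982]
 [ 0.6151 -0.0429  0.1982]
 [ 0.6162 -0.1003  0.1982]] [ 0.576  -0.0723  0.1982]
[[ 0.5235 -0.106   0.017 ]
 [ 0.5234 -0.0438  0.017 ]] [[ 0.5075 -0.1063  0.012 ]
 [ 0.5044 -0.0422  0.012 ]]
```

servo_tool(
  motion=[
    [[0.5,0.03,-0.03,-0.6,0],[0.5,0,0,-0.8,0],[0.5,0,0,-0.8,0],[0.5,0,0,-0.7,0],[0.5,0,0,-0.5,0],[0.5,0,0,-0.3,0],[0.5,0,0,-0.15,0],[0.5,0,0,-0.15,0],[0.5,0,0,-0.05,0],[0.5,0,0,0,0],[0.5,0,0,0,0]],
  ],
)

```text
t: 8.25
eef_pos: [0.5784, -0.0724, 0.0384]
tool_rot: [0.001, -0.01, 1.0, 0.0]
contact_force: [-0.0, 0.1, -2.6]
gripper_width: 0.675
grasp_force: 43.6
```

servo_tool(
  motion=[
    [[0.5,0,0,-0.03,0],[0.5,0,0,0,0],[0.8,0,0,0,0],[0.9,0,0,0,0],[0.9,0,0,0,0],[0.9,0,0,0.4,0],[0.9,0,0,1,0],[0.9,0,0,1,0],[0.9,0,0,1,0],[0.9,0,0,1,0],[0.9,0,0,0,0],[0.9,0,0,0,0]],
  ],
)

```text
t: 9.45
eef_pos: [0.5784, -0.0724, 0.2144]
tool_rot: [0.002, -0.01, 1.0, 0.0]
contact_force: [-0.3, -0.1, -0.3]
gripper_width: 0.901
grasp_force: 0.0
```

```bash
python3 -c "
from w import *
im,d,c=wgreen(.036); save(im,'w3.png')
im,d=bot.read_camera('top');i=im.astype(int);save(im,'top2.png')
c=bot.get_calibration('top')
print(rect(c,big(i[...,1]-np.maximum(i[...,0],i[...,2])>40,(235,285,180,255)),.036))"
```

```text
9.45 [ 0.5784 -0.0724  0.2144] yaw 91.12841109175577 q [-0.32  0.39  0.44  1.85 -0.2   0.95  1.79] F [-0.3 -0.1 -0.3]
green c=(576.2,-73.6) 81.7x57.9 long-axis yaw 0.9
c=(562.4,-91.3) 46.0x16.0 long-axis yaw 1.3
```

View pics/w3.png

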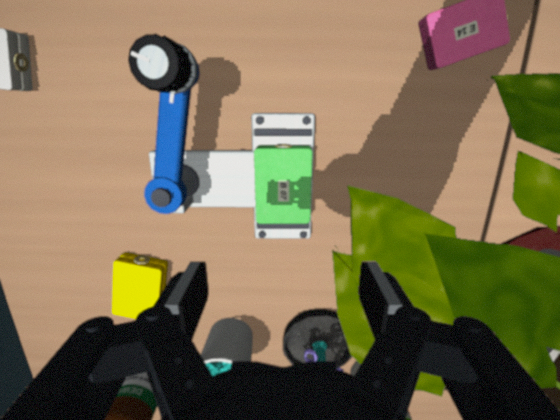

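The mould is between the lips, with its centre at (284,188) in the wrist picture. The knob top is at (152,62) and the post at (163,194). Next I move above the knob.

servo_tool(
  motion=[
    [[1,-0.5,-0.4,0,0.9],[1,-0.7,-0.6,0,1],[1,-0.7,-0.6,0,1],[1,-0.5,-0.43,0,0],[1,-0.27,-0.2,0,0],[1,0,0,0,0],[1,0,0,0,0]],
  ],
)

```text
t: 10.25
eef_pos: [0.4719, -0.1606, 0.2122]
tool_rot: [0.0, -0.183, 0.983, 0.0]
contact_force: [0.5, 0.2, 0.8]
gripper_width: 1.001
grasp_force: 0.0
```

```bash
python3 -c "
from w import *
o=bot.get_obs();print(o['eef_pos'].round(4),yaw(o),o['q'].round(2))
c=bot.get_calibration('wrist');im,d=bot.read_camera('wrist')
# knob top by depth: points with height near .113
v,u=np.mgrid[0:420:2,0:560:2];u=u.ravel();v=v.ravel();dd=d[v,u];k=dd>0
P=world(c,np.c_[u,v][k],dd[k])
q=P[(abs(P[:,2]-.113)<.004)&(np.hypot(P[:,0]-.4715,P[:,1]+.1616)<.04)]
print(len(q),q.mean(0).round(4),q.min(0).round(3),q.max(0).round(3)); save(im,'w4.png')"
```

```text
[ 0.4719 -0.1606  0.2122] 111.11514558551187 [-0.15  0.24  0.41  2.04 -0.12  0.89  2.27]
388 [ 0.4681 -0.1645  0.1135] [ 0.452 -0.182  0.11 ] [ 0.486 -0.147  0.116]
```

servo_tool(
  motion=[
    [[1,-0.05,-0.06,-0.8,0],[1,0,0,-0.8,0],[1,0,0,-0.7,0],[1,0,0,-0.35,0],[1,0,0,0,0],[0.2,0,0,0,0],[0.2,0,0,0,0],[0.2,0,0,0,0],[0.2,0,0,0,0],[0.2,0,0,0,0],[0.2,0,0,0,0],[0.2,0,0,0,0],[0.2,0,0,0,0]],
  ],
  newtons=60,
)

```text
t: 11.6
eef_pos: [0.4696, -0.1639, 0.1076]
tool_rot: [0.001, -0.183, 0.983, 0.0]
contact_force: [-1.8, 1.3, 6.6]
gripper_width: 0.402
grasp_force: 59.0
```

```bash
python3 -c "
import numpy as np
a=np.radians(np.linspace(170.7,91.2,17));r=np.linspace(.1119,.11,17)
x=.58+r*np.cos(a);y=-.182+r*np.sin(a)
print(np.c_[np.diff(x),np.diff(y)].__truediv__(.04).round(2).tolist(),x[-1],y[-1],x[8],y[8])"
```

```text
[[0.05, 0.24], [0.07, 0.23], [0.09, 0.22], [0.11, 0.21], [0.13, 0.2], [0.15, 0.19], [0.16, 0.18], [0.18, 0.16], [0.19, 0.15], [0.2, 0.13], [0.21, 0.11], [0.22, 0.09], [0.23, 0.07], [0.23, 0.05], [0.24, 0.03], [0.24, 0.01]] 0.5776963338128307 -0.07202412481776699 0.5072833510373365 -0.09820148292695888
```

servo_tool(
  motion=[
    [[0.2,0.05,0.24,0,-0.72],[0.2,0.07,0.23,0,-0.72],[0.2,0.09,0.22,0,-0.72],[0.2,0.11,0.21,0,-0.72],[0.2,0.13,0.2,0,-0.72],[0.2,0.15,0.19,0,-0.72],[0.2,0.16,0.18,0,-0.72],[0.2,0.18,0.16,0,-0.72],[0.2,0,0,0,0]],
  ],
)

```text
t: 12.5
eef_pos: [0.5082, -0.0979, 0.1075]
tool_rot: [0.001, 0.162, 0.987, 0.0]
contact_force: [-1.4, 1.0, 6.2]
gripper_width: 0.401
grasp_force: 60.0
```

servo_tool(
  motion=[
    [[0.2,0.19,0.15,0,-0.72],[0.2,0.2,0.13,0,-0.72],[0.2,0.21,0.11,0,-0.72],[0.2,0.22,0.09,0,-0.72],[0.2,0.23,0.07,0,-0.72],[0.2,0.23,0.05,0,-0.72],[0.2,0.24,0.03,0,-0.72],[0.2,0.24,0.01,0,-0.72],[0.2,0.1,0,0,0],[0.2,0,0,0,0]],
  ],
)

```text
t: 13.5
eef_pos: [0.577, -0.0728, 0.1073]
tool_rot: [-0.005, 0.486, 0.874, -0.0]
contact_force: [-16.7, 2.9, 22.2]
gripper_width: 0.405
grasp_force: 62.0
```

```bash
python3 -c "
from w import *
o=bot.get_obs();print(o['eef_pos'].round(4),yaw(o),o['q'].round(2),o['contact_force'],o['torque'])"
```

```text
[ 0.577  -0.0728  0.1073] 31.802531066762555 [-0.49  0.61  0.7   1.93 -0.54  0.81  1.06] [-16.6758518    2.93379576  22.21734449] [ 0.63648328  3.5384619  -0.15601865]
```

servo_tool(
  motion=[
    [[0.2,-0.05,0,0,-0.9],[0.2,0,0,0,-0.9],[0.2,0,0,0,-0.9],[0.2,0,0,0,-0.9],[0.2,0,0,0,-0.9],[0.2,0,0,0,-0.9],[0.2,0,0,0,-0.9],[0.2,0,0,0,-0.9],[0.2,0,0,0,-0.9],[0.2,0,0,0,-0.9]],
  ],
)

```text
t: 14.5
eef_pos: [0.5769, -0.0729, 0.1075]
tool_rot: [-0.002, 0.867, 0.498, -0.001]
contact_force: [-11.4, 1.7, 16.2]
gripper_width: 0.401
grasp_force: 61.2
```

```bash
python3 -c "
from w import *
o=bot.get_obs();print(o['eef_pos'].round(4),yaw(o),o['q'].round(2),o['contact_force'],o['torque'])"
```

```text
[ 0.5769 -0.0729  0.1075] -30.257272822322648 [-0.66  0.73  0.97  1.94 -0.78  0.9   0.2 ] [-11.39767655   1.72049985  16.2037437 ] [0.29761284 2.25601473 0.23615179]
```

servo_tool(
  motion=[
    [[0.2,0,0,0,-0.9],[0.2,0,0,0,-0.9],[0.2,0,0,0,-0.9],[0.2,0,0,0,-0.9],[0.2,0,0,0,-0.9],[0.2,0,0,0,-0.9]],
  ],
)

```text
t: 15.1
eef_pos: [0.5769, -0.0731, 0.1077]
tool_rot: [-0.002, 0.981, 0.196, -0.002]
contact_force: [-11.6, 2.1, 14.5]
gripper_width: 0.401
grasp_force: 61.2
```

```bash
python3 -c "
from w import *
o=bot.get_obs();print(o['eef_pos'].round(4),yaw(o),o['q'].round(2),o['contact_force'],o['torque'])"
```

```text
[ 0.5769 -0.0731  0.1077] -67.38203888782485 [-0.73  0.83  1.11  1.95 -0.92  0.99 -0.34] [-11.5785194    2.12861626  14.5351906 ] [0.3855812  2.35456277 0.23406657]
```

servo_tool(
  motion=[
    [[0.2,0,0,0,-0.9],[0.2,0,0,0,-0.9],[0.2,0,0,0,-0.9],[0.2,0,0,0,-0.9]],
  ],
)

```text
t: 15.5
eef_pos: [0.5769, -0.0731, 0.1077]
tool_rot: [-0.001, 1.0, -0.019, -0.002]
contact_force: [-10.2, 1.3, 14.2]
gripper_width: 0.402
grasp_force: 61.1
```

```bash
python3 -c "
from w import *
o=bot.get_obs();print(o['eef_pos'].round(4),yaw(o),o['q'].round(2),o['contact_force'],o['torque'])"
```

```text
[ 0.5769 -0.0731  0.1077] -92.14151034826246 [-0.76  0.9   1.2   1.95 -1.    1.06 -0.7 ] [-10.24990904   1.25372803  14.21206134] [0.50347014 2.31211214 0.25410974]
```

servo_tool(
  motion=[
    [[0.2,0,0,0,-0.9],[0.2,0,0,0,-0.9],[0.2,0,0,0,-0.9]],
  ],
)

```text
t: 15.8
eef_pos: [0.577, -0.0731, 0.1077]
tool_rot: [-0.001, 0.984, -0.18, -0.002]
contact_force: [-10.9, 1.4, 13.9]
gripper_width: 0.4
grasp_force: 61.1
```

```bash
python3 -c "
from w import *
o=bot.get_obs();print(o['eef_pos'].round(4),yaw(o),o['q'].round(2),o['contact_force'],o['torque'])"
```

```text
[ 0.577  -0.0731  0.1077] -110.71312875240385 [-0.78  0.95  1.26  1.95 -1.05  1.11 -0.99] [-10.87194275   1.44357735  13.93405827] [0.50905938 2.21289309 0.33259211]
```

servo_tool(
  motion=[
    [[0.2,0,0,0,-0.9],[0.2,0,0,0,-0.9],[0.2,0,0,0,-0.9],[0.2,0,0,0,-0.9]],
  ],
)

```text
t: 16.2
eef_pos: [0.5769, -0.0732, 0.1077]
tool_rot: [-0.0, 0.922, -0.387, -0.002]
contact_force: [-11.4, 2.0, 13.2]
gripper_width: 0.399
grasp_force: 61.2
```

```bash
python3 -c "
from w import *
o=bot.get_obs();print(o['eef_pos'].round(4),yaw(o),o['q'].round(2),o['contact_force'],o['torque'])"
```

```text
[ 0.5769 -0.0732  0.1077] -135.4849906088288 [-0.79  1.02  1.32  1.95 -1.11  1.18 -1.37] [-11.43836528   1.96816553  13.2447567 ] [0.54844029 2.14561628 0.33321963]
```

servo_tool(
  motion=[
    [[0.2,0,0,0,-0.9],[0.2,0,0,0,-0.9],[0.2,0,0,0,-0.9],[0.2,0,0,0,0]],
  ],
)

```text
t: 16.6
eef_pos: [0.5769, -0.0732, 0.1077]
tool_rot: [0.0, 0.848, -0.53, -0.002]
contact_force: [-10.6, 3.6, 14.7]
gripper_width: 0.401
grasp_force: 61.3
```

```bash
python3 -c "
from w import *
o=bot.get_obs();print(o['eef_pos'].round(4),yaw(o),o['q'].round(2),o['contact_force'],o['torque'])"
```

```text
[ 0.5769 -0.0732  0.1077] -153.99871299064546 [-0.8   1.07  1.37  1.95 -1.15  1.22 -1.67] [-10.58247651   3.64527234  14.69781857] [ 0.65241454  2.15826278 -0.00482241]
```

servo_tool(
  motion=[
    [[0.9,0,0,0,0],[0.9,0,0,0,0],[0.9,0,0,0,0],[0.9,0,0,0,0],[0.9,0,0,0.5,0],[0.9,0,0,1,0],[0.9,0,0,1,0],[0.9,0,0,1,0.5],[0.9,-0.5,0,1,1],[0.9,-0.5,0,0,1],[0.9,-0.5,0,0,1],[0.9,0,0,0,0]],
  ],
)

```text
t: 17.8
eef_pos: [0.5171, -0.0734, 0.2868]
tool_rot: [-0.002, 0.941, -0.34, -0.001]
contact_force: [0.6, 0.4, 0.2]
gripper_width: 0.903
grasp_force: 0.0
```

```bash
python3 - <<'E'
from w import *
o=bot.get_obs();print(o['eef_pos'].round(4),yaw(o),o['q'].round(2),o['contact_force'])
a,_=bot.read_camera("wrist");b,_=bot.read_camera("scene")
b=cv2.resize(b[180:270,240:360],(560,420),interpolation=cv2.INTER_CUBIC)
im=np.hstack([a,b]);save(cv2.resize(im,(800,300),interpolation=cv2.INTER_AREA),"end.png")
E
```

```text
[ 0.5171 -0.0734  0.2868] -129.69295214460624 [-0.99  0.56  1.44  1.93 -0.6   1.2  -1.59] [0.60938784 0.40672207 0.20739963]
```

View pics/end.png

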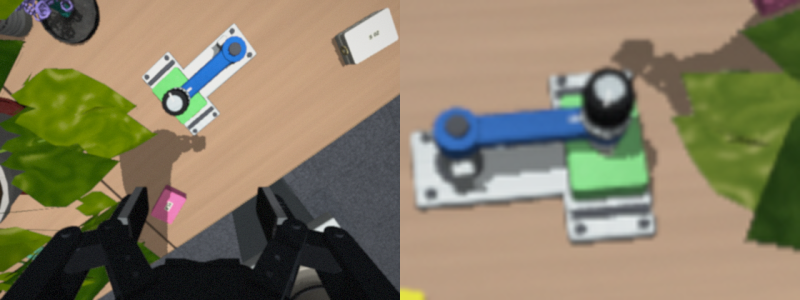

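The wrist half shows the arm closed over the bed, the knob at (176,102) and the green mould under it between the lips. The scene half shows the same, with the gripper clear. I check the arm angle and mould pose numerically.

```bash
python3 - <<'E'
from w import *
for n in("wrist","top"):
    c=bot.get_calibration(n);im,d=bot.read_camera(n)
    v,u=np.mgrid[0:420,0:560];u=u.ravel();v=v.ravel();dd=d[v,u];k=dd>0
    P=world(c,np.c_[u,v][k],dd[k]);C=im[v,u][k].astype(int)
    near=np.hypot(P[:,0]-.578,P[:,1]+.072)<.05
    q=P[(abs(P[:,2]-.113)<.004)&near];print(n,"knob",len(q),((q.min(0)+q.max(0))/2).round(4),q.mean(0).round(4))
    blue=(C[:,2]-C[:,0]>50)&(abs(P[:,2]-.07)<.006)&(np.hypot(P[:,0]-.58,P[:,1]+.13)<.08)
    b=P[blue,:2]; vx,vy,x,y=cv2.fitLine(b.astype(np.float32),cv2.DIST_HUBER,0,.001,.001).ravel();print("arm yaw",np.degrees(np.arctan2(vy,vx))%180)
    g=(C[:,1]-np.maximum(C[:,0],C[:,2])>40)&(P[:,2]>.028)&(P[:,2]<.042)&(np.hypot(P[:,0]-.578,P[:,1]+.072)<.056)
    p=P[g];r=cv2.minAreaRect((p[:,:2]*1000).astype(np.float32));print("mould",r,p[:,2].mean())
E
```

```text
wrist knob 1007 [ 0.583  -0.0571  0.1129] [ 0.5761 -0.0747  0.1135]
arm yaw 90.98003
mould ((576.9962158203125, -74.15869903564453), (80.0524673461914, 57.752220153808594), 1.3141344785690308) 0.0363567995224575Traceback (most recent call last):
  File "<stdin>", line 7, in <module>
    return umr_minimum(a, axis, None, out, keepdims, initial, where)
ValueError: zero-size array to reduction operation minimum which has no identity
```

```bash
python3 -c "
from station import bot
print(bot.hand_in())"
```

```text
the job is handed in; nothing more can be done
None
```

I handed the job in at about 18 s: the green mould lies square on the bed, the blue arm is at its stop, and the knob was turned at least 0.75 rad (43°) past its slip point, judged by wrist torque since I couldn't see the collar's mark; the pink and white moulds were never touched.

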